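# Seat a blocked lens on its three-groove chuck and clamp it

## Task

Put the blocked lens on the chuck of the small lens stand and turn it gently under light pressure until its three ball feet drop into the three grooves and it sits fully home, level and without rock, then let go of it. Then swing the clamp arm round against its stop over the lens and press the plunger knob down until the rubber tip bears firmly on the lens. It is glass: use a light hand throughout, and leave it clamped.

Things in the scene. Friction and masses are not known exactly. Their poses are not given: they have to be found in the camera images.
- block_mid (a point): centre, half-way up, of the blocked lens's aluminium block: a knurled disc 54 mm across, 12 mm high, on three steel ball feet; loose, about 120 g, standing on its feet. Grip it across the rim, at any yaw. Axes: z up, x toward one foot. Its underside is 6 mm below this point, the feet's lowest points 12.5 mm below. Home, it is 9.2 mm above the chuck's flat top; on the flat, 12.5 mm.
- foot_tip (a point): lowest point of the blocked lens's foot that lies in +x of its frame. The three ball feet are 8 mm across and stand 120 degrees apart on a circle of 22 mm radius.
- lens_crown (a point): top of the clear domed lens (48 mm across) bonded on the block; 13.5 mm above the block's centre.
- stand: lens stand, fixed to the worktop: grey base plate 17 mm high, 96 mm across y, reaching 53 mm in -x and 97 mm in +x, with a round steel chuck and, beside it, a post carrying a clamp arm. Origin on the worktop straight under the chuck's axis; z up, x toward the post.
- chuck_top (a point): centre of the chuck's flat top, a steel disc 68 mm across, 36 mm above the worktop. Three smooth vee grooves (90 degree, 10 mm wide, 5 mm deep) run out from it 120 degrees apart. Its spindle is locked, wherever it last came to rest: within 0.9 rad either way of where one groove points in this frame's +x (toward the post); that angle is not measured. x, y, z as the stand's.
- clamp_pivot (a point): on the axis of the post about which the clamp arm swings, 64 mm from the chuck's axis in the stand's +x; post 18 mm thick, nut on top 94.5 mm above the worktop. This point is at the arm's underside, 76 mm above the worktop.
- clamp_arm (a joint): angle of the clamp arm about the post, rad: 0 to 0.45 parked aside on the stand's +y side, 2.1 at the stop, with the plunger over the chuck's axis. At angle q the arm points q + 1.042 rad round from the stand's +x toward its +y. 64 mm from post axis to plunger axis; 13 mm high; stays where left (0.07 N m).
- knob_mid (a point): centre of the plunger's knob on the end of the clamp arm: round, black, knurled, 18 mm across, 16 mm high, axis upright; 108 mm above the worktop when raised, its underside then 11 mm above the arm. Grip its upper part across, to swing the arm and to press down.
- plunger (a joint): how far the plunger is pressed down, m: 0 raised, 0.0105 at the end. It slides with 5 N of friction and stays where left. Its rubber tip meets the crown of a seated lens after about 6 mm, then yields up to 2 mm against a spring of 1.5 N/mm before it is solid.
- rubber_tip: the ball-nosed rubber tip (14 mm across) under the plunger; origin at its lowest point, 64.5 mm above the worktop when raised.
There are look-alikes about, which are no part of the job. What is shaped like the part that bears block_mid but pink or red is not meant.

How it is judged:
By the outcome, as a careful person would: the job done as asked, in the order asked, and still so for the second after the job is handed in, with the robot touching nothing.
It also fails if it takes over 72 s, if anything falls off the work surface, if the arm or the gripper's body presses on something with over 40 N, if the wrist force passes 120 N, or if a joint passes its speed limit or range.

## Robot

A 6-joint arm with a two-finger parallel gripper is mounted at the origin on a cart in front of the work surface, level with it; the furniture and walls round the work are solid. World frame = base frame: x ahead of the robot, y to its left, z up, the work surface at z = 0. Lengths are in m, angles in rad, forces in N, time in s.
With the tool pointing down it reaches from about 0.25 to 0.775 m from the base axis. Payload 4 kg.
Tool frame: the origin (TCP) lies on the centre line of the jaws, within the pads' length; the fingertips stand 22 mm ahead of it and the grasp point (between the pads) lies 3 mm ahead of it; z points along the fingers, x is the direction in which the jaws open and shut, and the axes are right-handed (so a half turn about z gives the same grasp; the last joint's range is limited). The gripper opens to 85 mm and grips with 20 to 120 N. Pads are 22 mm wide; open, the fingers measure 114 mm over their backs; the gripper's body (76 mm by 85 mm) begins 54 mm behind the grasp point. The pads swing forward as they close: fully open they stand 13 mm farther back than shut.
Start: joints at [-1.256, 0.087, 1.371, -0, 1.684, -0.103], TCP at [0.223, -0.503, 0.253] pointing down, gripper open.
Joint ranges: [-3.1, 3.1], [-0.76, 2.03], [0.27, 2.55], [-1.08, 4.22], [0.17, 2.65], [-2.57, 2.57]. Speed limits (rad/s): [2.79, 2.79, 3.14, 3.14, 3.14, 3.14].

## Interface

Orientations are given as [roll, pitch, yaw] about the fixed x, y, z axes, in that order (R = Rz(yaw) Ry(pitch) Rx(roll)).
In Python, from station import bot gives the robot as it stands.
- The arm moves only by the tool apply_moves, never from a script. Its argument "commands" is a list that holds one entry, the list of rows, each a list of 7 numbers: the turn, a rotation vector about the tool's x, y, z in rad, then the shift along the tool's x, y, z in cm, then the opening, from -1 (shut) to 1 (fully open), so that 0 is half open. A call has 1 to 8 rows; each row shifts and turns the commanded pose from where the row before left it, along the tool's axes as they then stand; what a row does not reach is not made up. A row lasts 1/12 s, in which the tool goes at most 41.7 mm and 7.16 degrees, less where a joint would pass 70% of its speed; a pose out of reach is approached as far as the arm can. A call is refused whole if a number of a shift passes 4.17 or a number of a turn 0.125, either way. A call with a gripper value outside its range is refused whole. The fingers move at their own pace and stop on an object; "newtons" is the grip in N (left out, the last holds). Time passes only in rows, so rows that do not move let the fingers close. It gives the time, the measured TCP pose, the force and the opening at its end, in the units of the state.
- bot.observe(): the state, without advancing time (a new reading comes with each control period).
- bot.snapshot(name): name is "side" or "top"; returns the picture (420x560x3 uint8, red, green, blue); there is no depth.
- bot.calibration(name): a dict with "mtx" (3x3 intrinsics, pixels), "R" (3x3) and "t" (3): a world point X has camera coordinates R X + t. Camera axes: x right, y down, z forward; pixel columns grow to the right and rows downward; lengths in m; the calibration is good to about 2 mm. A picture is of the moment at which its call begins. calibration takes no time and is no camera call.
- bot.sign_off(): hands the job in, once; it reports no verdict.
The state is a dict: "t": time; "qpos": joint angles; "dq": joint speeds; "joint_efforts": joint torques, N m; "position": TCP position; "ee_rot": TCP orientation; "wrist_force": force on the tool from outside, world axes, zero at the start; "ft_torque": the same for the moment, N m; "width": opening from 0.0 (shut) to 1.0 (fully open).
Only numpy, scipy, OpenCV 4.12 (cv2) and the standard library are available. Lean on these libraries where they do the work, as an engineer would, in place of code of your own. Each camera call takes 0.05 s, during which the arm holds its last target.

## Working session

There is one attempt and no reset: what is moved stays moved. The work goes in short steps, Python scripts to look and compute and a tool call to move; the robot and the scene stay as the last step left them, time stands still between calls to the robot, and variables do not carry over. Pictures are saved under pics/ and viewed, and the job is handed in when it is done.

Besides the shell and the picture viewer there is one more tool, called by a JSON object that holds its "name" and its "arguments", one argument or row to a line. apply_moves: Moves the arm, as the interface text tells. Its arguments: {"type":"object","properties":{"commands":{"type":"array"},"newtons":{"type":"number"}},"required":["commands"]}

```bash
mkdir -p pics; ls
cat > h.py <<'E'
import numpy as np, cv2
from station import bot
def snap(n,name):
    im=bot.snapshot(n); cv2.imwrite(f'pics/{name}.png',im[:,:,::-1]); return im
def cal(n):
    c=bot.calibration(n); return np.array(c['mtx']),np.array(c['R']),np.array(c['t']).ravel()
def atz(n,u,v,z,c=None):
    K,R,t=c or cal(n); d=R.T@np.linalg.inv(K)@[u,v,1]; C=-R.T@t; return C+d*(z-C[2])/d[2]
def proj(n,X,c=None):
    K,R,t=c or cal(n); p=K@(R@np.array(X)+t); return p[:2]/p[2]
def tri(a,b):
    # a,b=(cal,u,v)
    A=[];B=[]
    for (K,R,t),u,v in (a,b):
        P=K@np.c_[R,t]; A+= [u*P[2]-P[0], v*P[2]-P[1]]
    A=np.array(A); x=np.linalg.lstsq(A[:,:3],-A[:,3],rcond=None)[0]
    return x
E
python3 - <<'E'
from h import *
snap('side','s0');snap('top','t0')
for n in('side','top'):
    K,R,t=cal(n);print(n,K.tolist(),R.round(4).tolist(),(-R.T@t).round(4))
print(bot.observe())
E
```

```text
pics
side [[517.8397994496702, 0.0, 276.6931629490711], [0.0, 517.8397994496702, 209.06343474365735], [0.0, 0.0, 1.0]] [[-0.9979, 0.0636, -0.0099], [0.0391, 0.4769, -0.8781], [-0.0511, -0.8766, -0.4784]] [0.5654 0.7343 0.5544]
top [[526.7651217501625, 0.0, 280.8965498121261], [0.0, 526.7651217501625, 208.59041970357907], [0.0, 0.0, 1.0]] [[0.02, -0.9998, -0.001], [-0.9881, -0.0196, -0.1529], [0.1528, 0.0041, -0.9882]] [ 0.3465 -0.1284  1.2234]
{'t': 0.1, 'qpos': array([-1.25610646e+00,  8.79228913e-02,  1.37213187e+00,  9.27411304e-06,
        1.68361111e+00, -1.03070423e-01]), 'dq': array([ 1.53660923e-03, -1.27749792e-03, -2.42119069e-03,  1.11358475e-04,
        1.21649250e-03,  2.53501991e-05]), 'joint_efforts': array([ 2.82616471e-03, -3.53016186e+01, -3.14217675e+01, -6.93404741e-05,
        7.98382476e-03, -7.56416263e-07]), 'position': array([ 0.22302812, -0.50230086,  0.25221871]), 'ee_rot': array([-3.14137018e+00,  2.06126506e-03, -1.15303478e+00]), 'wrist_force': array([ 0.48343599,  0.58654316, -0.20485319]), 'ft_torque': array([ 0.00305415,  0.0309409 , -0.00997494]), 'width': 1.0021772529648194}
```

View pics/s0.png

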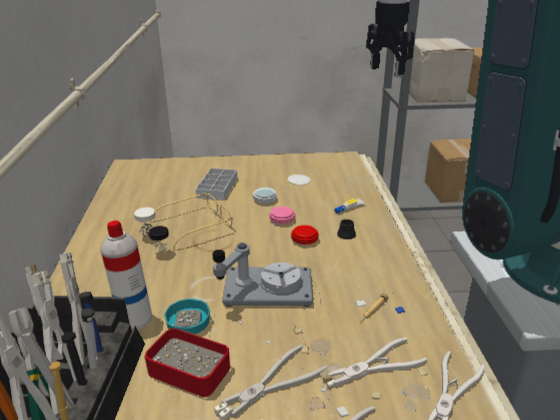

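View pics/t0.png

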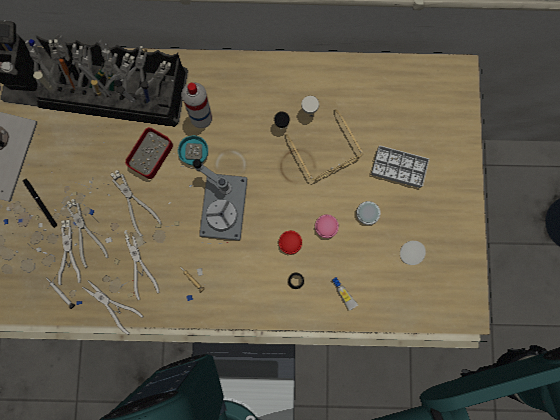

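The side view shows the stand at about (268,283), the clear lens at (264,196), and the pink and red decoys at (282,215) and (305,235). In the top view the chuck is at (222,214) and the lens at (369,213). I'll zoom in on both.

Run:
```python
import cv2,numpy as np
s=cv2.imread('pics/s0.png');t=cv2.imread('pics/t0.png')
def crop(im,x,y,w,h,k):return cv2.resize(im[y:y+h,x:x+w],None,fx=k,fy=k,interpolation=cv2.INTER_CUBIC)
cv2.imwrite('pics/z1.png',np.hstack([crop(t,180,150,80,100,5),crop(t,340,180,80,100,5)]))
cv2.imwrite('pics/z2.png',crop(s,205,235,120,80,6))
cv2.imwrite('pics/z3.png',crop(s,235,175,80,60,8))
```

```text
(no output)
```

View pics/z1.png

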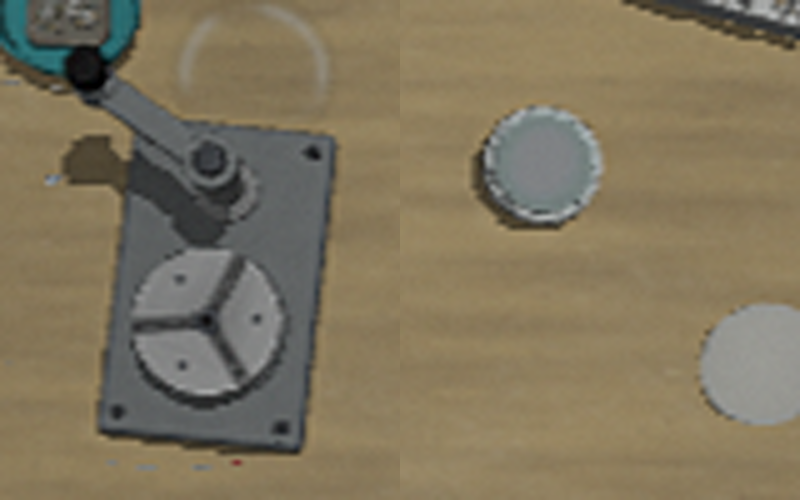

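View pics/z2.png

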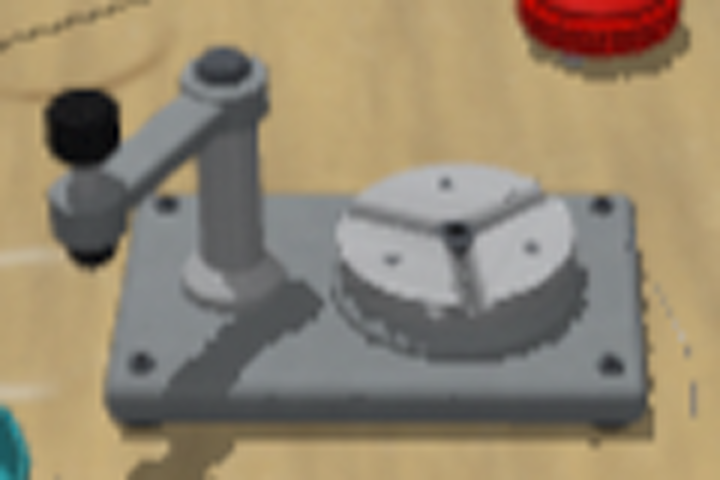

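View pics/z3.png

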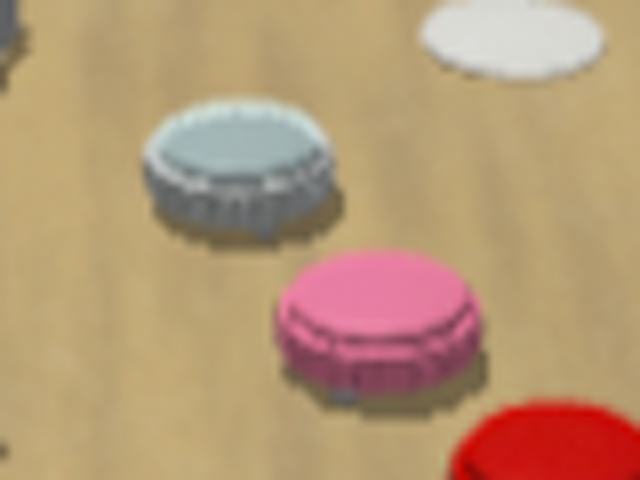

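```bash
cat > fit.py <<'E'
from h import *
from scipy.optimize import least_squares
T=lambda x,y:(180+x/5,150+y/5); S=lambda x,y:(205+x/6,235+y/6)
obs=[('top',*T(335,135),(.097,-.048,.017)),('top',*T(301,452),(-.053,-.048,.017)),('top',*T(99,432),(-.053,.048,.017)),
('top',*T(208,320),(0,0,.036)),('top',*T(210,158),(.064,0,.0945)),
('side',*S(135,193),(.097,-.048,.017)),('side',*S(635,193),(-.053,-.048,.017)),('side',*S(650,395),(-.053,.048,.017)),('side',*S(108,397),(.097,.048,.017)),
('side',*S(457,235),(0,0,.036)),('side',*S(224,65),(.064,0,.0945))]
C={n:cal(n) for n in('top','side')}
def W(p,l): c,s=np.cos(p[2]),np.sin(p[2]); return np.array([p[0]+c*l[0]-s*l[1],p[1]+s*l[0]+c*l[1],l[2]+ (p[3] if len(p)>3 else 0)])
def res(p,only=None): return np.concatenate([proj(n,W(p,l),C[n])-[u,v] for n,u,v,l in obs if only in(None,n)])
p0=atz('top',*obs[3][1:3],.036); p0=[p0[0],p0[1],0.]
for o in(None,'top','side'):
    r=least_squares(lambda p:res(p,o),p0+([0] if o is None else []));print(o,r.x.round(4));print(r.fun.round(1))
for i,j,l in((3,9,'chuck'),(4,10,'nut')):
    print(l,tri((C['top'],*obs[i][1:3]),(C['side'],*obs[j][1:3])).round(4))
print('knobtop',tri((C['top'],*T(87,66)),(C['side'],*S(82,103))).round(4))
c=atz('top',*T(208,320),.036)
r=least_squares(res,p0).x
for g in((242,260),(135,325),(241,379)):
    d=atz('top',*T(*g),.036)-c; print('groove top',np.arctan2(d[1],d[0])-r[2])
c=atz('side',*S(457,237),.036)
for g in((350,210),(540,190),(473,305)):
    d=atz('side',*S(*g),.034)-c; print('groove side',np.arctan2(d[1],d[0])-r[2])
# lens
print('lens rim top',tri((C['top'],368.6,213.0),(C['side'],235+239/8,175+152/8)).round(4), atz('top',368.6,213,.0185).round(4))
E
python3 fit.py
```

```text
None [ 0.5161  0.0116 -0.0727 -0.0036]
[ 0.4 -0.9  0.6 -0.9 -0.4 -0.7  0.1 -0.2 -0.1 -0.4  0.7  0.3  0.2  0.1
  0.6  0.1 -0.1 -0.1  0.5  0.2  0.5 -0.2]
top [ 0.5141  0.0114 -0.0737]
[ 0.4 -0.4  0.5 -0.1 -0.6 -0.  -0.1  0.4 -0.2  0.1]
side [ 0.5169  0.0162 -0.0696]
[-0.   0.2  0.  -0.2  0.6  0.  -0.8  0.1  0.2  0.1 -0.  -0.5]
chuck [0.5162 0.0116 0.0327]
nut [0.58   0.0067 0.0901]
knobtop [0.6153 0.0586 0.1133]
groove top -0.4080036897947568
groove top 1.7298730858234301
groove top -2.5328158936164864
groove side -0.4839304312349073
groove side -2.3235705011402867
groove side 1.719902488197635
lens rim top [ 0.5287 -0.327   0.0154] [ 0.5266 -0.3263  0.0185]
```

{"name": "apply_moves", "arguments": {
  "commands": [
    [[0,0,0,-0.3,-2.5,0.5,0.55],[0,0,0,-0.3,-2.9,1.0,0.55],[0,0,0.04,-0.3,-2.9,1.0,0.55],[0,0,0.04,-0.4,-2.9,1.0,0.55],[0,0,0.04,-0.4,-2.9,1.0,0.55],[0,0,0.04,-0.4,-2.9,1.0,0.55],[0,0,0.03,-0.4,-2.9,1.0,0.55],[0,0,0,-0.4,-2.9,1.0,0.55]]
  ],
  "newtons": 20
}}

```text
t: 0.77
position: [0.4288, -0.3978, 0.1773]
ee_rot: [3.141, 0.001, -1.344]
wrist_force: [0.4, -1.3, 0.6]
width: 0.779
```

```bash
cat >> h.py <<'E'
def delta(X,yaw):
    from scipy.spatial.transform import Rotation as Ro
    o=bot.observe(); Rm=Ro.from_euler('xyz',o['ee_rot']); R0=Rm.as_matrix()
    print('t',round(o['t'],2),'pos',o['position'].round(4),'rot',o['ee_rot'].round(4),'F',o['wrist_force'].round(1),'w',round(o['width'],3))
    print('shift cm',(R0.T@(np.array(X)-o['position'])*100).round(2),'turn',(Rm.inv()*Ro.from_euler('xyz',[np.pi,0,yaw])).as_rotvec().round(4))
E
python3 -c "
from h import *
delta([.527,-.327,.12],-1.344)"
```

```text
t 0.77 pos [ 0.4288 -0.3978  0.1773] rot [ 3.1410e+00  9.0000e-04 -1.3439e+00] F [ 0.4 -1.3  0.6] w 0.779
shift cm [ -4.68 -11.17   5.73] turn [0.0006 0.0009 0.0001]
```

{"name": "apply_moves", "arguments": {
  "commands": [
    [[0,0,0,-0.8,-2.2,0.9,0.55],[0,0,0,-1.0,-2.3,1.2,0.55],[0,0,0,-1.0,-2.3,1.2,0.55],[0,0,0,-1.0,-2.3,1.2,0.55],[0,0,0,-0.5,-1.0,0.9,0.55],[0,0,0,0,0,0,0.55],[0,0,0,0,0,0,0.55]]
  ]
}}

```text
t: 1.35
position: [0.5158, -0.334, 0.1232]
ee_rot: [3.139, 0.001, -1.342]
wrist_force: [0.1, -0.7, -0.3]
width: 0.778
```

```bash
python3 -c "
from h import *
delta([.527,-.327,.12],-1.344)
a=snap('side','s1');b=snap('top','t1')
def crop(im,x,y,w,h,k):return cv2.resize(im[y:y+h,x:x+w,::-1],None,fx=k,fy=k,interpolation=cv2.INTER_CUBIC)
print(proj('side',bot.observe()['position']),proj('top',bot.observe()['position']))
cv2.imwrite('pics/z4.png',crop(a,215,130,100,90,7)); cv2.imwrite('pics/z5.png',crop(b,325,165,100,90,7))
"
```

```text
t 1.35 pos [ 0.5158 -0.334   0.1232] rot [ 3.1392e+00  1.3000e-03 -1.3420e+00] F [ 0.1 -0.7 -0.3] w 0.778
shift cm [-0.43 -1.25  0.32] turn [0.0024 0.0013 0.002 ]
[270.25252161 147.9425988 ] [381.2702312  210.83259226]
```

View pics/z4.png

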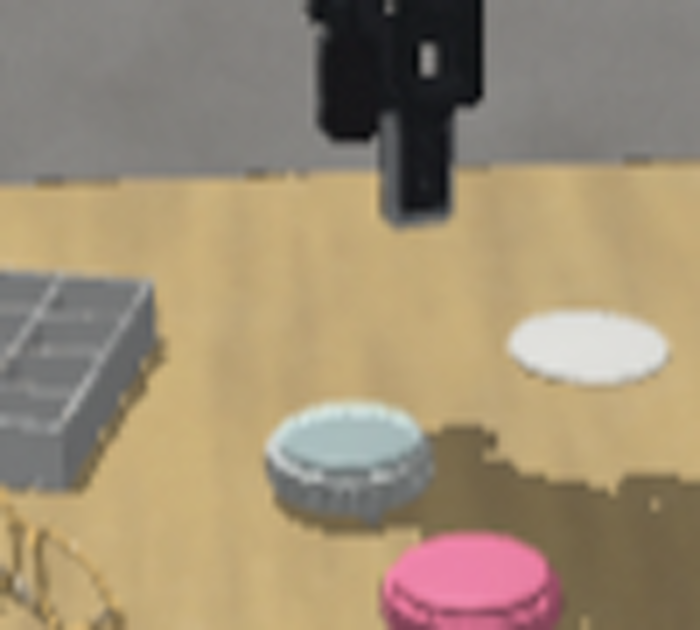

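View pics/z5.png

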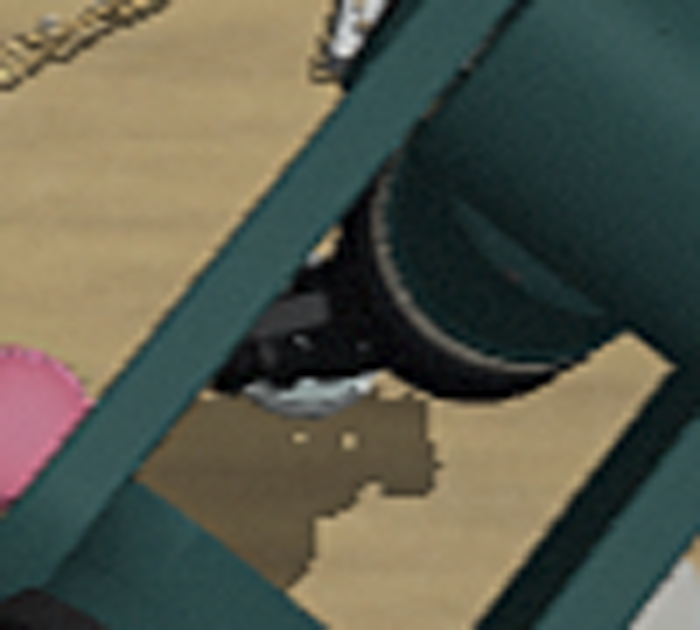

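```bash
python3 -c "
from h import *
p=np.array([.5158,-.334,.1232]);x=np.array([np.cos(-1.342),np.sin(-1.342),0]);y=np.array([np.sin(-1.342),-np.cos(-1.342),0])
for d in(.033,.04,.047):
  for z in(-.022,-.016): print(d,z,[((proj('side',p-x*d+y*w+[0,0,z])-[215,130])*7).round(0) for w in(-.011,.011)])
# lens side-only
print(atz('side',235+239/8,175+152/8,.0185),atz('side',268.1,203.3,.003))
print('chuck',atz('side',205+457/6,235+236/6,.036),atz('top',221.6,214,.036))
"
```

```text
0.033 -0.022 [array([384., 241.]), array([451., 232.])]
0.033 -0.016 [array([383., 223.]), array([451., 215.])]
0.04 -0.022 [array([390., 250.]), array([458., 241.])]
0.04 -0.016 [array([390., 232.]), array([458., 223.])]
0.047 -0.022 [array([396., 259.]), array([465., 250.])]
0.047 -0.016 [array([396., 241.]), array([465., 232.])]
[ 0.53053462 -0.32155899  0.0185    ] [ 0.524252   -0.30484387  0.003     ]
chuck [0.51722065 0.01644438 0.036     ] [0.51500691 0.01130626 0.036     ]
```

{"name": "apply_moves", "arguments": {
  "commands": [
    [[0,0,0,-0.3,-0.7,1.5,0.55],[0,0,0,-0.31,-0.65,2.0,0.55],[0,0,0,0,0,2.0,0.55],[0,0,0,0,0,1.5,0.55],[0,0,0,0,0,1.0,0.55],[0,0,0,0,0,0.5,0.55],[0,0,0,0,0,0,0.55],[0,0,0,0,0,0,0.55]]
  ]
}}

```text
t: 2.12
position: [0.5284, -0.3262, 0.0404]
ee_rot: [-3.141, -0.001, -1.344]
wrist_force: [0.1, 0.1, 0.3]
width: 0.775
```

```bash
cat >> h.py <<'E'
def crop(im,x,y,w,h,k):return cv2.resize(im[y:y+h,x:x+w,::-1],None,fx=k,fy=k,interpolation=cv2.INTER_CUBIC)
E
python3 -c "
from h import *
delta([.5275,-.325,.03],-1.344)
a=snap('side','s2');b=snap('top','t2')
cv2.imwrite('pics/z6.png',np.hstack([crop(a,235,165,60,50,8),crop(b,345,185,40,50,8)]))
"
```

```text
t 2.12 pos [ 0.5284 -0.3262  0.0404] rot [-3.1406e+00 -1.4000e-03 -1.3439e+00] F [0.1 0.1 0.3] w 0.775
shift cm [-0.14  0.06  1.04] turn [-0.001  -0.0014  0.0001]
```

View pics/z6.png

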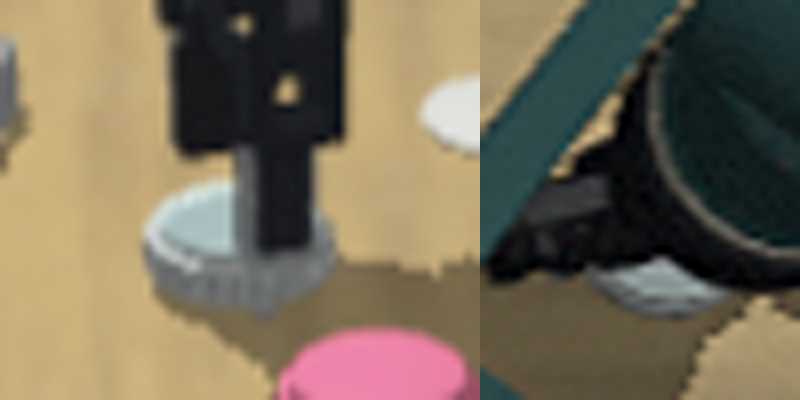

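```bash
python3 -c "
from h import *
p=np.array([.5284,-.3262,.0404]);a=-1.344;x=np.array([np.cos(a),np.sin(a),0]);y=np.array([np.sin(a),-np.cos(a),0])
for d in(.033,.047):
  for z in(-.022,-.014): print(d,z,[((proj('side',p-x*d+y*w+[0,0,z])-[235,165])*8).round(0) for w in(-.011,.011)])
for c in ((.5284,-.3262),(.530,-.326),(.530,-.322)):
  q=np.array([((proj('side',[c[0]+.027*np.cos(t),c[1]+.027*np.sin(t),.0185])-[235,165])*8) for t in np.arange(0,6.28,.1)]); print(c,q.min(0),q.max(0))
"
```

```text
0.033 -0.022 [array([240., 281.]), array([315., 270.])]
0.033 -0.014 [array([239., 255.]), array([315., 244.])]
0.047 -0.022 [array([253., 303.]), array([329., 292.])]
0.047 -0.014 [array([252., 278.]), array([329., 266.])]
(0.5284, -0.3262) [151.55694163 182.75803964] [339.86043178 267.77854126]
(0.53, -0.326) [145.98605622 183.26242397] [334.33862381 268.32223909]
(0.53, -0.322) [146.32130143 189.31445577] [335.23092671 274.87840099]
```

{"name": "apply_moves", "arguments": {
  "commands": [
    [[0,0,0,0,0,0.6,0.55],[0,0,0,0,0,0.6,0.55],[0,0,0,0,0,0.44,0.55],[0,0,0,0,0,0,0.55],[0,0,0,0,0,0,0.55]]
  ]
}}

```text
t: 2.63
position: [0.5278, -0.3249, 0.022]
ee_rot: [3.141, 0.001, -1.343]
wrist_force: [-0.2, -0.2, 0.2]
width: 0.778
```

```bash
python3 -c "
from h import *
delta([.5275,-.325,.03],-1.344)
a=snap('side','s3')
cv2.imwrite('pics/z7.png',crop(a,235,165,60,50,8))
"
```

```text
t 2.63 pos [ 0.5278 -0.3249  0.022 ] rot [ 3.1405e+00  1.2000e-03 -1.3429e+00] F [-0.2 -0.2  0.2] w 0.778
shift cm [ 0.    0.04 -0.8 ] turn [0.0011 0.0012 0.0011]
```

View pics/z7.png

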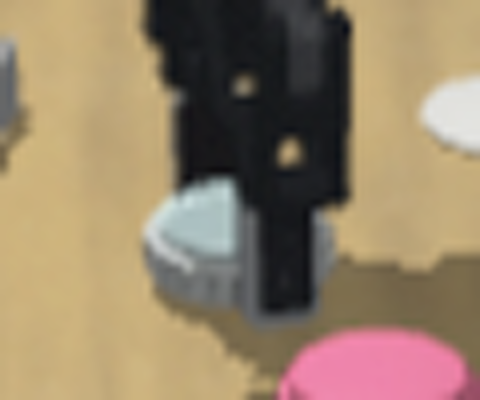

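{"name": "apply_moves", "arguments": {
  "commands": [
    [[0,0,0,0,0,0,0.4],[0,0,0,0,0,0,0.3],[0,0,0,0,0,0,0.2],[0,0,0,0,0,0,0.15],[0,0,0,0,0,0,0.1],[0,0,0,0,0,0,0.1],[0,0,0,0,0,0,0.1]]
  ],
  "newtons": 20
}}

```text
t: 3.27
position: [0.5285, -0.3255, 0.0234]
ee_rot: [-3.141, -0.001, -1.343]
wrist_force: [0.8, 0.7, 1.8]
width: 0.623
```

```bash
python3 -c "
from h import *
delta([.5275,-.325,.03],-1.344)
a=snap('side','s4')
cv2.imwrite('pics/z8.png',crop(a,235,165,60,50,8))
"
```

```text
t 3.27 pos [ 0.5285 -0.3255  0.0234] rot [-3.1409e+00 -7.0000e-04 -1.3430e+00] F [0.8 0.7 1.8] w 0.623
shift cm [-0.07  0.09 -0.66] turn [-0.0007 -0.0007  0.001 ]
```

View pics/z8.png

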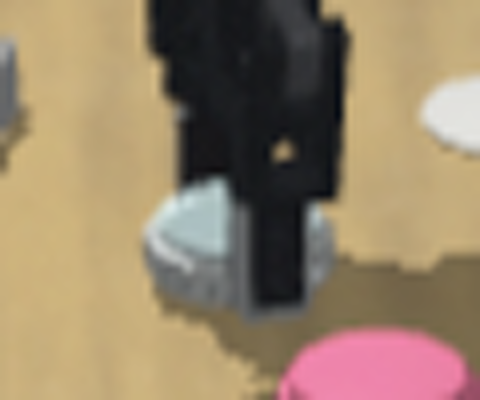

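{"name": "apply_moves", "arguments": {
  "commands": [
    [[0,0,0,0,0,-0.5,0.1],[0,0,0,0,0,-1.2,0.1],[0,0,0,0,0,-2.0,0.1],[0,0,0,0,0,-2.0,0.1],[0,0,0,0,0,-2.0,0.1],[0,0,0,0,0,-1.3,0.1],[0,0,0,0,0,0,0.1],[0,0,0,0,0,0,0.1]]
  ]
}}

```text
t: 3.98
position: [0.5286, -0.3256, 0.114]
ee_rot: [-3.14, -0.002, -1.343]
wrist_force: [0.1, 0.7, -0.9]
width: 0.621
```

```bash
python3 -c "
from h import *
delta([.516,.012,.115],-1.65)
a=snap('side','s5')
cv2.imwrite('pics/z9.png',crop(a,225,100,80,80,7))
"
```

```text
t 3.98 pos [ 0.5286 -0.3256  0.114 ] rot [-3.1402e+00 -1.7000e-03 -1.3430e+00] F [ 0.1  0.7 -0.9] w 0.621
shift cm [-33.17  -6.39  -0.15] turn [-0.0016 -0.0015  0.307 ]
```

View pics/z9.png

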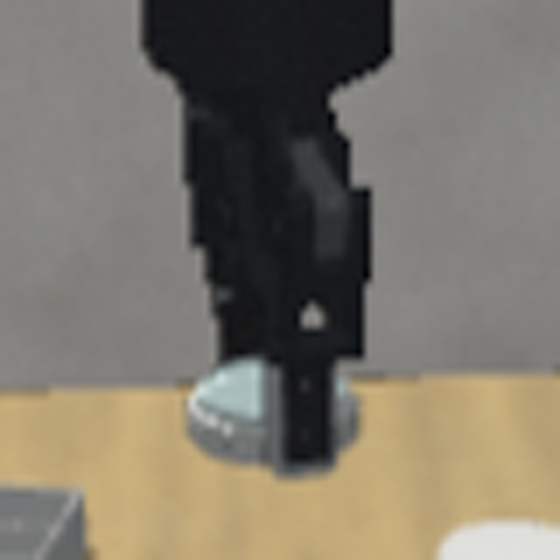

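{"name": "apply_moves", "arguments": {
  "commands": [
    [[0,0,0,-1.5,-0.3,0,0.1],[0,0,0,-3.0,-0.6,0,0.1],[0,0,0,-3.5,-0.7,0,0.1],[0,0,0,-3.5,-0.7,0,0.1],[0,0,0,-3.5,-0.7,0,0.1],[0,0,0,-3.5,-0.7,0,0.1],[0,0,0,-3.5,-0.7,0,0.1],[0,0,0,-3.0,-0.6,0,0.1]]
  ]
}}

```text
t: 4.7
position: [0.5185, -0.0671, 0.1109]
ee_rot: [3.138, 0.003, -1.342]
wrist_force: [0.5, -0.6, -1.0]
width: 0.62
```

{"name": "apply_moves", "arguments": {
  "commands": [
    [[0,0,0,-3.0,-0.6,0,0.1],[0,0,0,-2.5,-0.4,0,0.1],[0,0,0,-1.5,-0.3,0,0.1],[0,0,0.08,0,0,0,0.1],[0,0,0.1,0,0,0,0.1],[0,0,0.08,0,0,0,0.1],[0,0,0.05,0,0,0,0.1],[0,0,0,0,0,0,0.1]]
  ]
}}

```text
t: 5.37
position: [0.5158, 0.0017, 0.111]
ee_rot: [3.138, 0.0, -1.653]
wrist_force: [-0.1, 0.0, -1.1]
width: 0.623
```

```bash
python3 -c "
from h import *
delta([.516,.012,.115],-1.65)
a=snap('side','s6');b=snap('top','t6')
cv2.imwrite('pics/z10.png',np.hstack([crop(a,205,210,120,100,4),crop(b,190,150,80,100,4)]))
"
```

```text
t 5.37 pos [0.5158 0.0017 0.111 ] rot [ 3.1377e+00  4.0000e-04 -1.6530e+00] F [-0.1  0.  -1.1] w 0.623
shift cm [-1.03  0.06 -0.4 ] turn [ 0.0039  0.0004 -0.003 ]
```

View pics/z10.png

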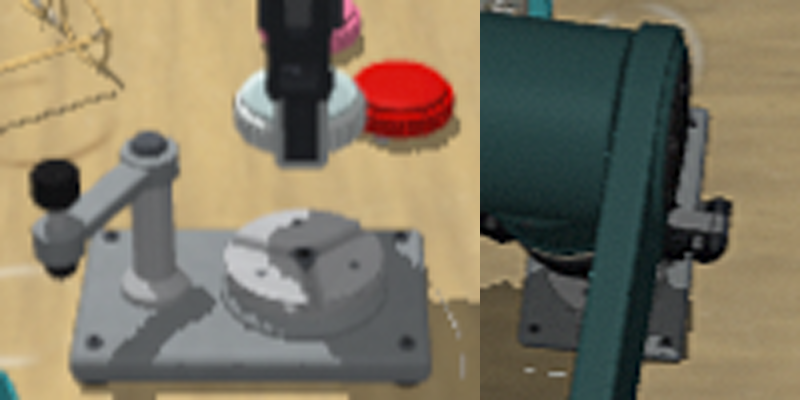

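```bash
python3 -c "
from h import *
def e(c,r,z):
  q=np.array([proj('side',[c[0]+r*np.cos(t),c[1]+r*np.sin(t),z]) for t in np.arange(0,6.28,.05)]); return ((q.min(0)-[205,210])*4).round(1),((q.max(0)-[205,210])*4).round(1)
print('lens at tcp',e((.5158,.0017),.027,.106))
for x in(.514,.516,.518): print('chuck',x,e((x,.012),.034,.036))
a=cv2.imread('pics/s6.png')
cv2.imwrite('pics/z11.png',np.hstack([cv2.resize(a[215:265,255:305],None,fx=8,fy=8),cv2.resize(a[250:300,255:305],None,fx=8,fy=8)]))
"
```

```text
lens at tcp (array([239.5,  65.3]), array([369.7, 133.2]))
chuck 0.514 (array([231.8, 205.7]), array([391.2, 299.2]))
chuck 0.516 (array([227.1, 205.9]), array([386.6, 299.5]))
chuck 0.518 (array([222.4, 206.1]), array([381.9, 299.7]))
```

View pics/z11.png

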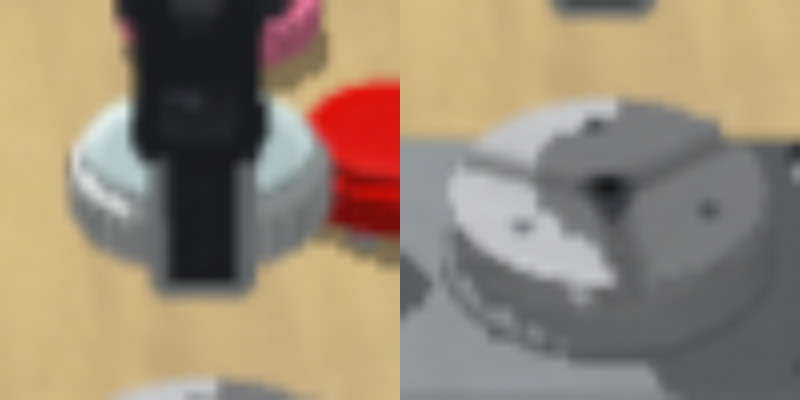

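{"name": "apply_moves", "arguments": {
  "commands": [
    [[0,0,0,-0.5,0,0.5,0.1],[0,0,0,-0.53,0,1.0,0.1],[0,0,0,0,0,1.2,0.1],[0,0,0,0,0,1.0,0.1],[0,0,0,0,0,0.5,0.1],[0,0,0,0,0,0,0.1],[0,0,0,0,0,0,0.1]]
  ]
}}

```text
t: 6.05
position: [0.5178, 0.0109, 0.0701]
ee_rot: [3.14, -0.0, -1.653]
wrist_force: [-0.8, 0.4, -1.2]
width: 0.62
```

```bash
python3 -c "
from h import *
delta([.5158,.012,.061],-1.65)
a=snap('side','s7')
cv2.imwrite('pics/z12.png',crop(a,225,215,100,80,8))
"
```

```text
t 6.05 pos [0.5178 0.0109 0.0701] rot [ 3.1401e+00 -1.0000e-04 -1.6531e+00] F [-0.8  0.4 -1.2] w 0.62
shift cm [-0.1   0.21  0.91] turn [ 0.0015 -0.0001 -0.0031]
```

View pics/z12.png

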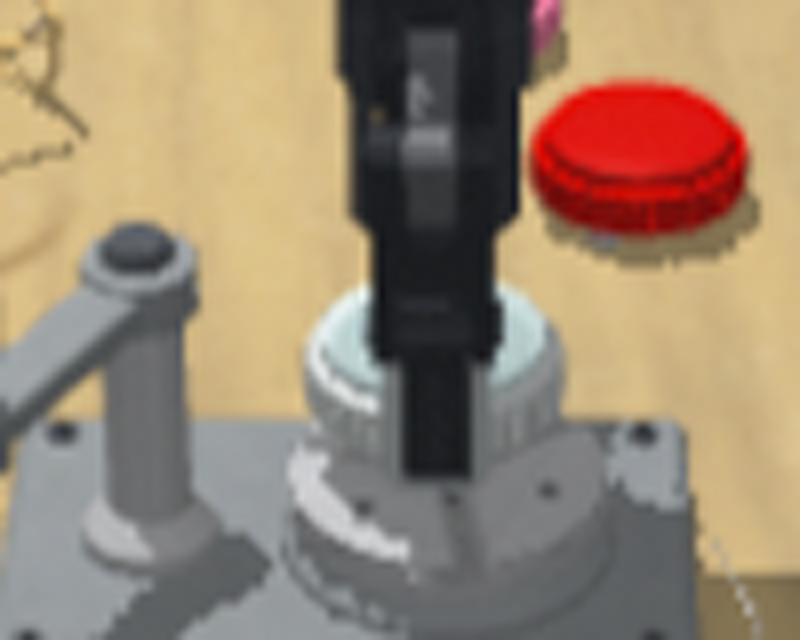

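```bash
python3 -c "
from h import *
def e(c,r,z):
  q=np.array([proj('side',[c[0]+r*np.cos(t),c[1]+r*np.sin(t),z]) for t in np.arange(0,6.28,.05)]); return ((q.min(0)-[225,215])*8).round(1),((q.max(0)-[225,215])*8).round(1)
for c in((.5178,.0109),(.5158,.012)): print('lens',e(c,.027,.0656-.0005),'chuck',e(c,.034,.036))
for i in range(3):
  print(bot.observe()['position'])
"
```

```text
lens (array([315.4, 275.8]), array([572.5, 420.3])) chuck (array([285.5, 369.3]), array([604.2, 556.1]))
lens (array([325.2, 278.2]), array([582.5, 422.9])) chuck (array([295.1, 371.7]), array([614. , 558.9]))
[0.51834064 0.01079413 0.07084377]
[0.51834064 0.01079413 0.07084377]
[0.51834064 0.01079413 0.07084377]
```

{"name": "apply_moves", "arguments": {
  "commands": [
    [[0,0,0,-0.1,0.28,0,0.1],[0,0,0,0,0,0.3,0.1],[0,0,0,0,0,0.3,0.1],[0,0,0,0,0,0.2,0.1],[0,0,0,0,0,0,0.1]]
  ]
}}

```text
t: 6.52
position: [0.5151, 0.0122, 0.0623]
ee_rot: [3.141, -0.0, -1.653]
wrist_force: [-0.5, 0.2, -1.1]
width: 0.622
```

{"name": "apply_moves", "arguments": {
  "commands": [
    [[0,0,0,0,0,0.1,0.1],[0,0,0,0,0,0,0.1]]
  ]
}}

```text
t: 6.68
position: [0.5155, 0.0122, 0.0617]
ee_rot: [3.141, -0.0, -1.653]
wrist_force: [-0.1, -0.5, -1.1]
width: 0.623
```

{"name": "apply_moves", "arguments": {
  "commands": [
    [[0,0,0,0,0,0.1,0.1],[0,0,0,0,0,0,0.1]]
  ]
}}

```text
t: 6.85
position: [0.5155, 0.0121, 0.0608]
ee_rot: [3.142, -0.0, -1.653]
wrist_force: [-0.5, 0.3, -0.3]
width: 0.621
```

{"name": "apply_moves", "arguments": {
  "commands": [
    [[0,0,0,0,0,0.05,0.1],[0,0,0,0,0,0,0.1]]
  ]
}}

```text
t: 7.02
position: [0.5155, 0.0122, 0.0603]
ee_rot: [3.142, -0.0, -1.653]
wrist_force: [-0.4, -0.9, -1.8]
width: 0.622
```

{"name": "apply_moves", "arguments": {
  "commands": [
    [[0,0,0,0,0,0.05,0.1],[0,0,0,0,0,0,0.1]]
  ]
}}

```text
t: 7.18
position: [0.5155, 0.0122, 0.0598]
ee_rot: [3.141, -0.0, -1.653]
wrist_force: [0.2, -0.8, -1.1]
width: 0.621
```

{"name": "apply_moves", "arguments": {
  "commands": [
    [[0,0,0,0,0,0.05,0.1],[0,0,0,0,0,0,0.1]]
  ]
}}

```text
t: 7.35
position: [0.5155, 0.0122, 0.0593]
ee_rot: [3.142, -0.0, -1.653]
wrist_force: [-0.0, 0.0, -0.8]
width: 0.627
```

{"name": "apply_moves", "arguments": {
  "commands": [
    [[0,0,0,0,0,0.05,0.1],[0,0,0,0,0,0,0.1]]
  ]
}}

```text
t: 7.52
position: [0.5155, 0.0122, 0.0589]
ee_rot: [-3.141, -0.0, -1.653]
wrist_force: [0.3, -0.1, -0.6]
width: 0.625
```

{"name": "apply_moves", "arguments": {
  "commands": [
    [[0,0,0,0,0,0.05,0.1],[0,0,0,0,0,0,0.1]]
  ]
}}

```text
t: 7.68
position: [0.5157, 0.0122, 0.0586]
ee_rot: [-3.141, 0.0, -1.653]
wrist_force: [0.5, 0.8, 0.8]
width: 0.619
```

{"name": "apply_moves", "arguments": {
  "commands": [
    [[0,0,0,0,0,0.05,0.1],[0,0,0,0,0,0,0.1]]
  ]
}}

```text
t: 7.85
position: [0.5158, 0.0122, 0.0584]
ee_rot: [-3.141, 0.0, -1.653]
wrist_force: [-0.4, 0.5, 2.5]
width: 0.619
```

{"name": "apply_moves", "arguments": {
  "commands": [
    [[0,0,0,0,0,0.05,0.1],[0,0,0,0,0,0,0.1]]
  ]
}}

```text
t: 8.02
position: [0.5159, 0.0122, 0.0581]
ee_rot: [-3.141, 0.0, -1.653]
wrist_force: [-1.7, 0.6, 4.7]
width: 0.617
```

```bash
python3 -c "
from h import *
o=bot.observe();print(o['wrist_force'],o['ft_torque'],o['position'])
a=snap('side','s8')
cv2.imwrite('pics/z13.png',crop(a,225,215,100,80,8))
"
```

```text
[-1.65688288  0.60898534  4.68480835] [0.08753384 0.1319577  0.04652634] [0.51589192 0.01221576 0.05813474]
```

View pics/z13.png

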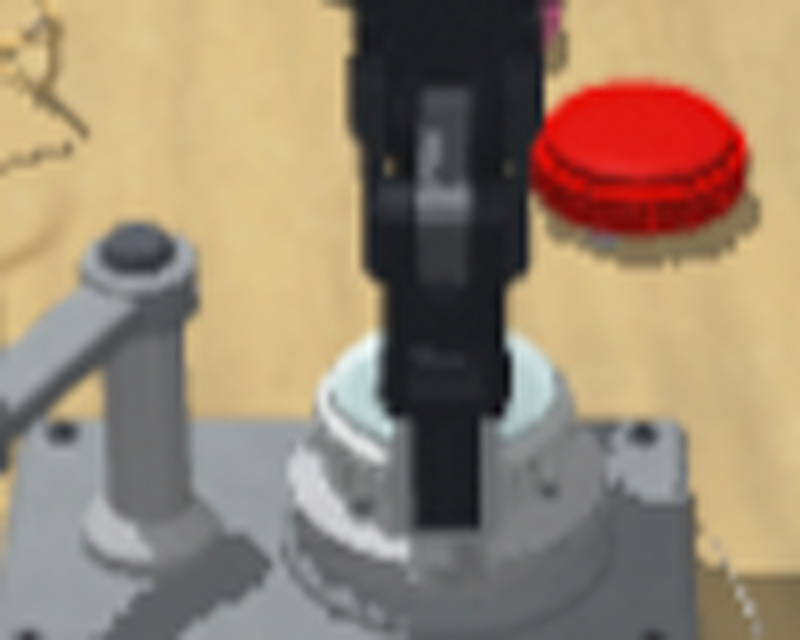

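{"name": "apply_moves", "arguments": {
  "commands": [
    [[0,0,-0.03,0,0,0,0.1],[0,0,0,0,0,0,0.1]]
  ]
}}

```text
t: 8.23
position: [0.5157, 0.0122, 0.0577]
ee_rot: [-3.141, 0.0, -1.622]
wrist_force: [-1.7, 1.8, 3.2]
width: 0.619
```

{"name": "apply_moves", "arguments": {
  "commands": [
    [[0,0,-0.03,0,0,0,0.1],[0,0,0,0,0,0,0.1]]
  ]
}}

```text
t: 8.4
position: [0.5157, 0.0124, 0.0573]
ee_rot: [-3.141, 0.0, -1.593]
wrist_force: [0.2, 1.0, 2.4]
width: 0.618
```

```bash
python3 -c "
from h import *
o=bot.observe();print(o['wrist_force'],o['ft_torque'],o['position'])"
```

```text
[0.1976603  1.0003997  2.35217476] [ 0.18916362 -0.01351899  0.07466819] [0.5156992  0.01235511 0.05734849]
```

{"name": "apply_moves", "arguments": {
  "commands": [
    [[0,0,-0.03,0,0,0.04,0.1],[0,0,0,0,0,0,0.1]]
  ]
}}

```text
t: 8.57
position: [0.5156, 0.0125, 0.0567]
ee_rot: [-3.141, 0.001, -1.564]
wrist_force: [-0.0, 2.1, 1.1]
width: 0.624
```

{"name": "apply_moves", "arguments": {
  "commands": [
    [[0,0,-0.03,0,0,0.04,0.1],[0,0,0,0,0,0,0.1]]
  ]
}}

```text
t: 8.73
position: [0.5154, 0.0128, 0.0564]
ee_rot: [3.141, 0.001, -1.534]
wrist_force: [-0.5, 2.4, 1.6]
width: 0.62
```

```bash
python3 -c "
from h import *
o=bot.observe();print(o['wrist_force'],o['ft_torque'],o['position'])"
```

```text
[-0.52338721  2.4483582   1.56736115] [0.43330566 0.05570827 0.01614156] [0.51535504 0.01276371 0.0564238 ]
```

{"name": "apply_moves", "arguments": {
  "commands": [
    [[0,0,0,-0.08,0,0.03,0.1],[0,0,0,0,0,0,0.1]]
  ]
}}

```text
t: 8.9
position: [0.5153, 0.0132, 0.0561]
ee_rot: [3.141, 0.0, -1.534]
wrist_force: [-0.6, 3.5, 1.8]
width: 0.624
```

{"name": "apply_moves", "arguments": {
  "commands": [
    [[0,0,-0.02,0,0,0.04,0.1],[0,0,0,0,0,0,0.1]]
  ]
}}

```text
t: 9.07
position: [0.5154, 0.013, 0.0563]
ee_rot: [3.141, 0.0, -1.512]
wrist_force: [-1.2, 2.2, 4.1]
width: 0.623
```

```bash
python3 -c "
from h import *
o=bot.observe();print(o['wrist_force'],o['ft_torque'],o['position'])"
```

```text
[-1.15627506  2.16977979  4.07675562] [ 0.37872976  0.27824949 -0.09161236] [0.51544202 0.0130144  0.05630541]
```

{"name": "apply_moves", "arguments": {
  "commands": [
    [[0,0,0.03,0,0,0,0.1],[0,0,0,0,0,0,0.1],[0,0,0,0,0,0,0.1]]
  ]
}}

```text
t: 9.32
position: [0.5155, 0.0132, 0.056]
ee_rot: [-3.142, 0.0, -1.542]
wrist_force: [-0.8, 2.7, 3.5]
width: 0.621
```

```bash
python3 -c "
from h import *
o=bot.observe();print(o['wrist_force'],o['ft_torque'],o['position'],o['ee_rot'])
a=snap('side','s9')
cv2.imwrite('pics/z14.png',crop(a,225,215,100,80,8))
"
```

```text
[-0.81687825  2.66136232  3.48161055] [ 0.47842033  0.21327266 -0.00401715] [0.51547302 0.01318435 0.05601402] [-3.14153030e+00  3.91685267e-04 -1.54219025e+00]
```

View pics/z14.png

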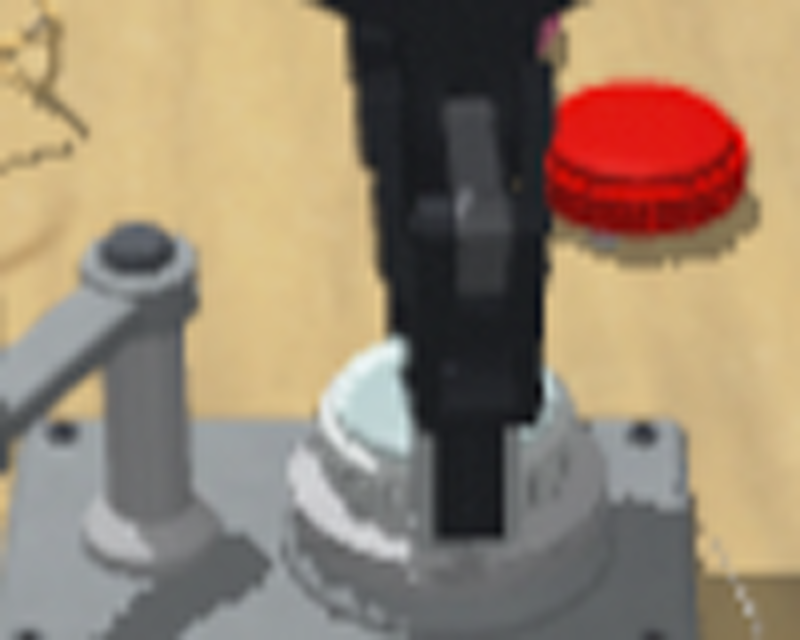

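{"name": "apply_moves", "arguments": {
  "commands": [
    [[0,0,0,-0.1,0.02,0,0.1],[0,0,0,0,0,0,0.1],[0,0,0,0,0,0,0.1]]
  ]
}}

```text
t: 9.62
position: [0.5153, 0.0136, 0.0559]
ee_rot: [-3.142, -0.001, -1.543]
wrist_force: [-0.6, 0.1, 2.5]
width: 0.62
```

```bash
python3 -c "
from h import *
o=bot.observe();print(o['wrist_force'],o['ft_torque'],o['position'],o['ee_rot'])"
```

```text
[-0.62471595  0.14142262  2.52367901] [ 0.11578192  0.10731981 -0.00514834] [0.51526138 0.01360421 0.05587156] [-3.14157530e+00 -9.03496977e-04 -1.54275101e+00]
```

{"name": "apply_moves", "arguments": {
  "commands": [
    [[0,0,0,0,0,0.06,0.1],[0,0,0,0,0,0,0.1],[0,0,0,0,0,0,0.1]]
  ]
}}

```text
t: 9.87
position: [0.5153, 0.0136, 0.0557]
ee_rot: [-3.142, -0.001, -1.543]
wrist_force: [-2.2, 1.5, 5.5]
width: 0.62
```

{"name": "apply_moves", "arguments": {
  "commands": [
    [[0,0,0.02,0,0,0,0.1],[0,0,0,0,0,0,0.1],[0,0,-0.01,0,0,0,0.1],[0,0,0,0,0,0,0.1],[0,0,0,0,0,0,0.1]]
  ]
}}

```text
t: 10.28
position: [0.5154, 0.0136, 0.0558]
ee_rot: [-3.141, -0.001, -1.553]
wrist_force: [-1.3, 0.1, 4.9]
width: 0.62
```

```bash
python3 -c "
from h import *
o=bot.observe();print(o['wrist_force'],o['ft_torque'],o['position'],o['ee_rot'])"
```

```text
[-1.33807224  0.13092718  4.91235655] [0.05034735 0.3127927  0.1124339 ] [0.51537638 0.01359571 0.05581905] [-3.14123420e+00 -8.40362303e-04 -1.55256566e+00]
```

{"name": "apply_moves", "arguments": {
  "commands": [
    [[0,0,-0.01,0,0,0,0.1],[0,0,0,0,0,-0.06,0.1],[0,0,0,0,0,0,0.1]]
  ]
}}

```text
t: 10.53
position: [0.5153, 0.0136, 0.0559]
ee_rot: [-3.142, -0.001, -1.543]
wrist_force: [-1.1, -0.8, 3.4]
width: 0.623
```

{"name": "apply_moves", "arguments": {
  "commands": [
    [[0,0,0,0,0,0,0.28],[0,0,0,0,0,0,0.32],[0,0,0,0,0,0,0.36],[0,0,0,0,0,0,0.42],[0,0,0,0,0,0,0.48],[0,0,0,0,0,0,0.48],[0,0,0,0,0,0,0.48]]
  ]
}}

```text
t: 11.12
position: [0.5152, 0.014, 0.0558]
ee_rot: [3.142, -0.0, -1.543]
wrist_force: [-0.3, 0.0, 0.2]
width: 0.741
```

```bash
python3 -c "
from h import *
o=bot.observe();print(o['wrist_force'],o['ft_torque'],o['position'],o['ee_rot'])
a=snap('side','s10')
cv2.imwrite('pics/z15.png',crop(a,225,215,100,80,8))
"
```

```text
[-0.3250082   0.03064462  0.23770153] [ 0.03857798  0.04197137 -0.00188147] [0.51523944 0.01396211 0.05582598] [ 3.14153225e+00 -9.00214307e-05 -1.54301535e+00]
```

View pics/z15.png

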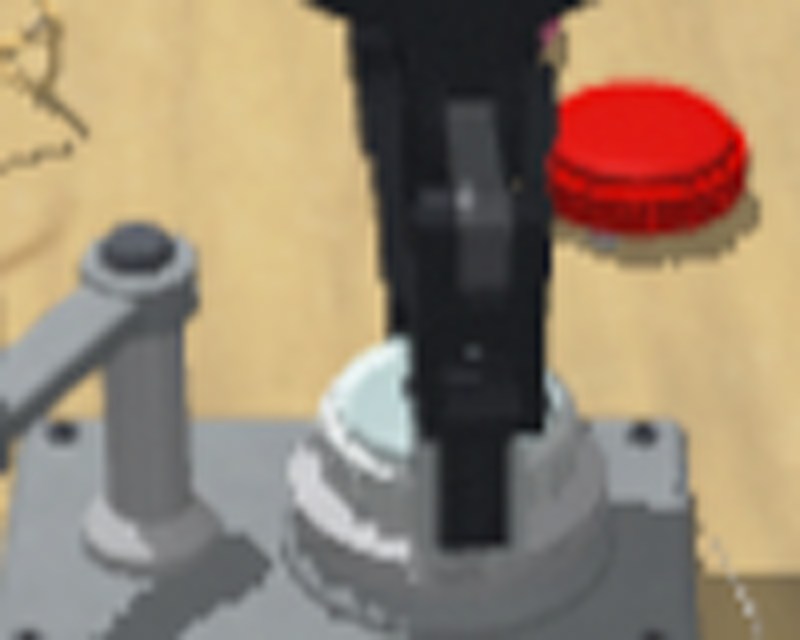

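{"name": "apply_moves", "arguments": {
  "commands": [
    [[0,0,0,0,0,-0.5,0.48],[0,0,0,0,0,-1.0,0.48],[0,0,0,0,0,-2.0,0.48],[0,0,0,0,0,-3.0,0.48],[0,0,0,0,0,-3.0,0.48],[0,0,0,0,0,-3.0,0.48],[0,0,0,0,0,-2.5,0.48],[0,0,0,0,0,0,0.48]]
  ]
}}

```text
t: 11.83
position: [0.5184, 0.0137, 0.2143]
ee_rot: [-3.127, -0.002, -1.543]
wrist_force: [0.2, -0.1, 1.8]
width: 0.74
```

```bash
python3 -c "
from h import *
o=bot.observe();print(o['wrist_force'],o['position'],o['ee_rot'],o['qpos'])
a=snap('side','s11');b=snap('top','t11')
cv2.imwrite('pics/z16.png',crop(a,205,225,120,80,6)); cv2.imwrite('pics/z17.png',b[:,:,::-1])
"
```

```text
[ 0.17310217 -0.06940372  1.75064601] [0.51839853 0.01373803 0.21433625] [-3.12738839e+00 -1.65651520e-03 -1.54293489e+00] [-8.28218432e-02  1.85950042e-02  1.51972302e+00 -7.73108521e-05
  1.58897431e+00  1.46009932e+00]
```

View pics/z16.png

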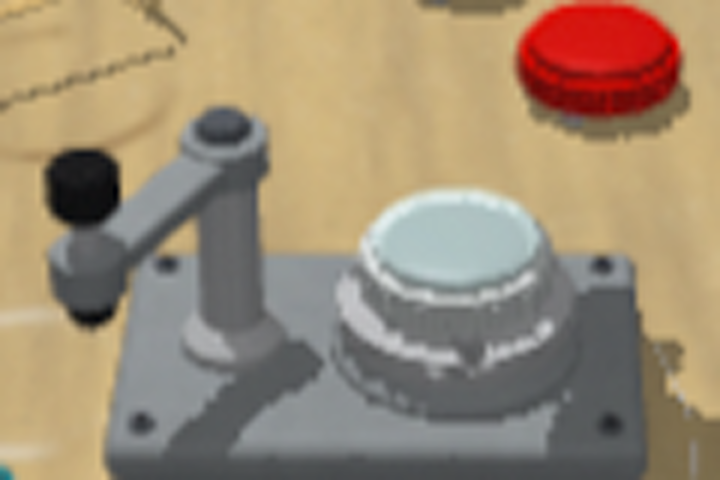

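View pics/z17.png

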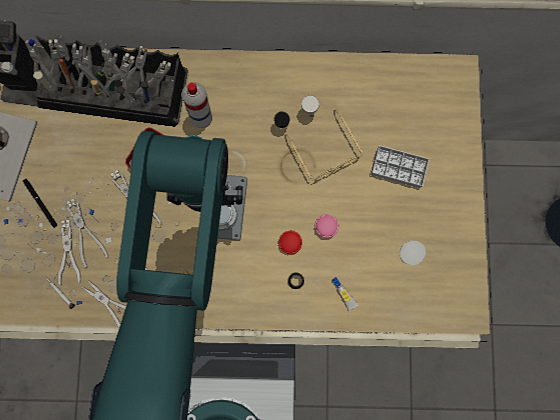

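```bash
python3 -c "
from h import *
def e(c,r,z):
  q=np.array([proj('side',[c[0]+r*np.cos(t),c[1]+r*np.sin(t),z]) for t in np.arange(0,6.28,.05)]); return ((q.min(0)-[205,225])*6).round(1),((q.max(0)-[205,225])*6).round(1)
c=(.5155,.0136)
print('home',e(c,.027,.0512),'flat',e(c,.027,.0545),'chuck',e(c,.034,.036),'plate dy',((proj('side',[.5137,.0,.017])-[205,225])*6))
for z in(.108,.116): print('knob',((proj('side',[.6144,.0608,z])-[205,225])*6),proj('top',[.6144,.0608,z]))
"
```

```text
home (array([366.2, 192. ]), array([558. , 302.3])) flat (array([366. , 182.5]), array([558.1, 292.5])) chuck (array([342.6, 221.8]), array([582.2, 362.6])) plate dy [465.43027467 315.66126739]
knob [ 91.83046335 185.92938909] [196.80506244 163.52838724]
knob [ 89.89741962 159.91747054] [196.21600829 162.64775328]
```

```bash
python3 -c "
from h import *
print(atz('side',135,318,0),atz('side',115,228,0.2),atz('top',199,122,0.0),atz('top',192,88,.2), tri((cal('top'),191,87),(cal('side'),114,225)))
delta([.615,.0608,.2],-.599)"
```

```text
[0.75863475 0.06808315 0.        ] [0.74832834 0.12045111 0.2       ] [0.74307924 0.07838514 0.        ] [0.74988474 0.06200142 0.2       ] [0.76319151 0.06896667 0.17493526]
t 11.93 pos [0.5161 0.0139 0.2085] rot [-3.1369e+00 -6.0000e-04 -1.5430e+00] F [-0.  -0.2 -0.9] w 0.741
shift cm [ -4.41 -10.01   0.89] turn [-0.0041 -0.0028 -0.9439]
```

{"name": "apply_moves", "arguments": {
  "commands": [
    [[0,0,0,-0.7,-1.5,0,0],[0,0,0,-1.2,-2.8,0,0],[0,0,0,-1.2,-2.8,0,0],[0,0,0,-1.0,-2.2,0,0],[0,0,0,-0.3,-0.7,0,0],[0,0,-0.08,0,0,0,0],[0,0,-0.12,0,0,0,0],[0,0,-0.12,0,0,0,0]]
  ],
  "newtons": 20
}}

```text
t: 12.6
position: [0.613, 0.0606, 0.2041]
ee_rot: [3.138, 0.001, -1.217]
wrist_force: [0.3, 0.0, 0.2]
width: 0.5
```

{"name": "apply_moves", "arguments": {
  "commands": [
    [[0,0,-0.12,0,0,0,0],[0,0,-0.12,0,0,0,0],[0,0,-0.12,0,0,0,0],[0,0,-0.12,0,0,0,0],[0,0,-0.1,0,0,0,0],[0,0,-0.04,0,0,0,0],[0,0,0,0,0,0,0],[0,0,0,0,0,0,0]]
  ]
}}

```text
t: 13.27
position: [0.6131, 0.0605, 0.2048]
ee_rot: [3.14, 0.002, -0.604]
wrist_force: [0.4, 0.2, 0.3]
width: 0.502
```

```bash
python3 -c "
from h import *
delta([.615,.0608,.122],-.599)
a=snap('side','s12')
cv2.imwrite('pics/z18.png',crop(a,175,175,130,100,6))
"
```

```text
t 13.27 pos [0.6131 0.0605 0.2048] rot [ 3.140e+00  1.800e-03 -6.044e-01] F [0.4 0.2 0.3] w 0.502
shift cm [ 0.15 -0.15  8.28] turn [ 0.0016  0.0018 -0.0054]
```

View pics/z18.png

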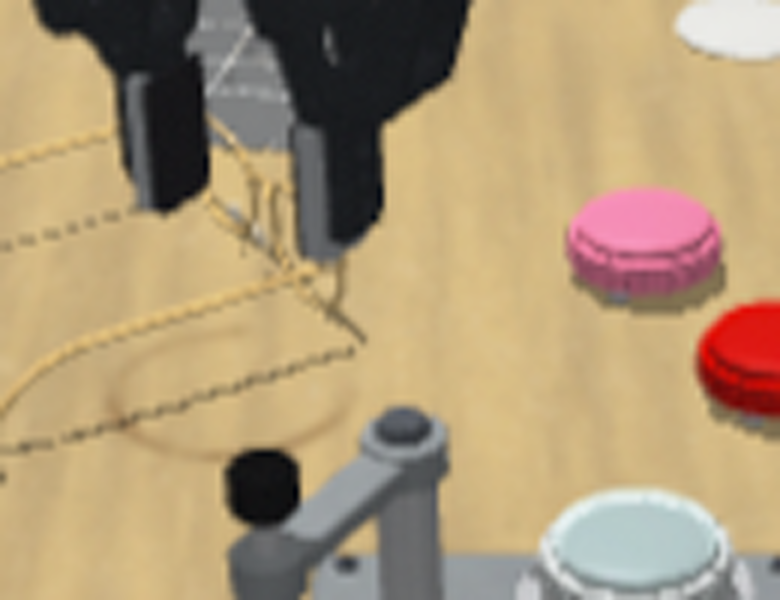

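{"name": "apply_moves", "arguments": {
  "commands": [
    [[0,0,0,0.1,-0.1,1.0,0],[0,0,0,0,0,2.0,0],[0,0,0,0,0,2.0,0],[0,0,0,0,0,1.5,0],[0,0,0,0,0,0.8,0],[0,0,0,0,0,0.5,0],[0,0,0,0,0,0,0],[0,0,0,0,0,0,0]]
  ]
}}

```text
t: 13.98
position: [0.6157, 0.061, 0.1284]
ee_rot: [-3.141, -0.001, -0.603]
wrist_force: [0.3, 0.4, 0.7]
width: 0.505
```

```bash
python3 -c "
from h import *
delta([.615,.0608,.122],-.599)
a=snap('side','s13')
cv2.imwrite('pics/z19.png',crop(a,175,205,100,80,8))
"
```

```text
t 13.98 pos [0.6157 0.061  0.1284] rot [-3.1412e+00 -7.0000e-04 -6.0310e-01] F [0.3 0.4 0.7] w 0.505
shift cm [-0.05  0.05  0.64] turn [-0.0004 -0.0007 -0.0041]
```

View pics/z19.png

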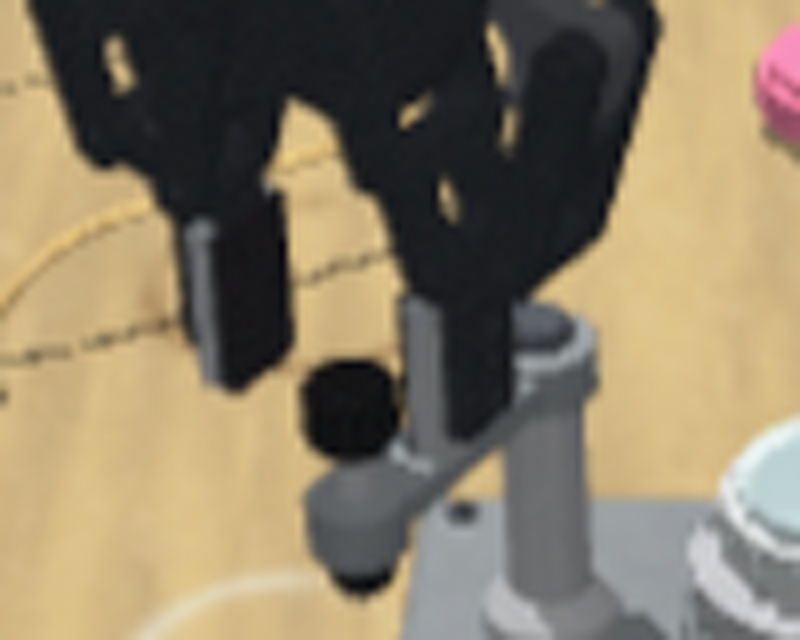

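{"name": "apply_moves", "arguments": {
  "commands": [
    [[0,0,0,0,0,0,-0.2],[0,0,0,0,0,0,-0.35],[0,0,0,0,0,0,-0.45],[0,0,0,0,0,0,-0.55],[0,0,0,0,0,0,-0.65],[0,0,0,0,0,0,-0.7],[0,0,0,0,0,0,-0.7],[0,0,0,0,0,0,-0.7]]
  ],
  "newtons": 30
}}

```text
t: 14.7
position: [0.6156, 0.061, 0.1285]
ee_rot: [-3.141, -0.001, -0.603]
wrist_force: [0.2, 0.4, 3.6]
width: 0.185
```

```bash
python3 -c "
from h import *
delta([.615,.0608,.122],-.599)
a=snap('side','s14')
cv2.imwrite('pics/z20.png',crop(a,175,205,100,80,8))
"
```

```text
t 14.7 pos [0.6156 0.061  0.1285] rot [-3.1411e+00 -7.0000e-04 -6.0300e-01] F [0.2 0.4 3.6] w 0.185
shift cm [-0.04  0.05  0.65] turn [-0.0005 -0.0007 -0.004 ]
```

View pics/z20.png

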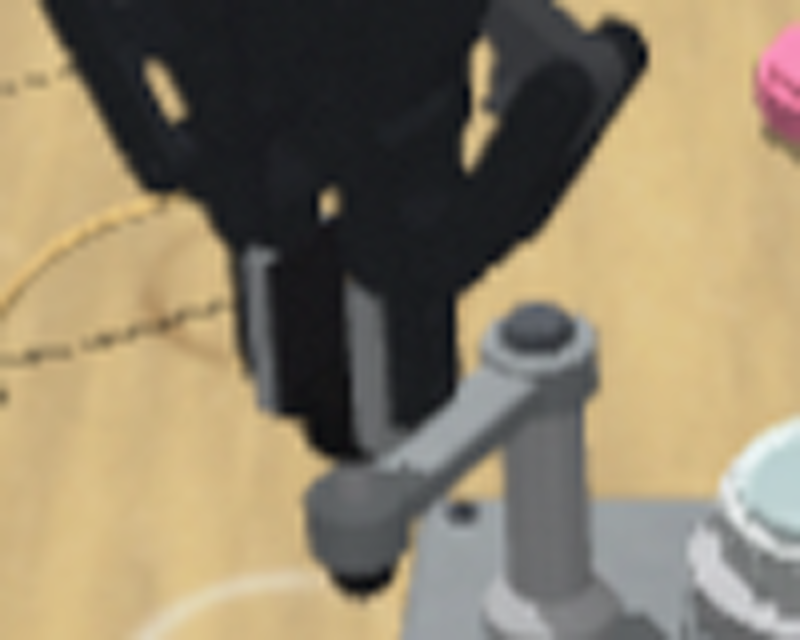

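{"name": "apply_moves", "arguments": {
  "commands": [
    [[0,0,-0.05,-0.32,0.01,0,-0.7],[0,0,-0.1,-0.64,0.03,0,-0.7],[0,0,-0.1,-0.64,0.03,0,-0.7],[0,0,-0.1,-0.64,0.03,0,-0.7],[0,0,0,0,0,0,-0.7]]
  ]
}}

```text
t: 15.17
position: [0.5948, 0.0702, 0.1285]
ee_rot: [3.141, -0.001, -0.251]
wrist_force: [-0.1, -1.4, 3.8]
width: 0.188
```

```bash
cat > sw.py <<'E'
from h import *
o=bot.observe();P=np.array([.5792,.0091]);d=o['position'][:2]-P
print('r',np.hypot(*d),'ang',np.arctan2(d[1],d[0]),'q',np.arctan2(d[1],d[0])-1.042+.0727,'yaw',o['ee_rot'][2],'z',o['position'],'F',o['wrist_force'].round(1),o['ft_torque'].round(2),'w',o['width'])
x=np.array([np.cos(o['ee_rot'][2]),np.sin(o['ee_rot'][2])]);y=np.array([x[1],-x[0]]);print('F tool',x@o['wrist_force'][:2],y@o['wrist_force'][:2])
E
python3 sw.py
```

```text
r 0.06308321121101547 ang 1.321535917569063 q 0.35223591756906303 yaw -0.25101904926773067 z [0.59476183 0.07023363 0.12845999] F [-0.1 -1.4  3.8] [-0.08  0.11  0.08] w 0.18779585217617242
F tool 0.21048176190726064 1.4107286404402735
```

{"name": "apply_moves", "arguments": {
  "commands": [
    [[0,0,-0.1,-0.64,0.03,0,-0.7],[0,0,-0.1,-0.64,0.03,0,-0.7],[0,0,-0.1,-0.64,0.03,0,-0.7],[0,0,-0.1,-0.64,0.03,0,-0.7],[0,0,-0.1,-0.64,0.03,0,-0.7],[0,0,-0.1,-0.64,0.03,0,-0.7],[0,0,-0.1,-0.64,0.03,0,-0.7],[0,0,0,0,0,0,-0.7]]
  ]
}}

```text
t: 15.83
position: [0.5516, 0.0653, 0.1285]
ee_rot: [3.14, -0.001, 0.446]
wrist_force: [0.6, -2.3, 2.3]
width: 0.185
```

```bash
python3 sw.py
```

```text
r 0.0626372873862977 ang 2.0276687088366936 q 1.0583687088366935 yaw 0.44573284939271973 z [0.55156797 0.065313   0.12846327] F [ 0.6 -2.3  2.3] [-0.35 -0.1   0.11] w 0.18474232755427566
F tool -0.4578054594447933 2.373889628691072
```

{"name": "apply_moves", "arguments": {
  "commands": [
    [[0,0,-0.1,-0.64,0.07,0,-0.7],[0,0,-0.1,-0.64,0.05,0,-0.7],[0,0,-0.1,-0.64,0.03,0,-0.7],[0,0,-0.1,-0.64,0.03,0,-0.7],[0,0,-0.1,-0.64,0.03,0,-0.7],[0,0,-0.1,-0.64,0.03,0,-0.7],[0,0,-0.1,-0.64,0.03,0,-0.7],[0,0,0,0,0,0,-0.7]]
  ]
}}

```text
t: 16.5
position: [0.5217, 0.0336, 0.1285]
ee_rot: [3.139, -0.001, 1.144]
wrist_force: [2.2, -1.8, 3.0]
width: 0.188
```

```bash
python3 sw.py
```

```text
r 0.06253878084552965 ang 2.738915987914759 q 1.7696159879147588 yaw 1.1437752328225108 z [0.52166336 0.03360784 0.1284724 ] F [ 2.2 -1.8  3. ] [-0.21 -0.29  0.02] w 0.1883806650202182
F tool -0.760236859790841 2.7581307164638664
```

Next come small steps towards the stop, with a force check after each.

{"name": "apply_moves", "arguments": {
  "commands": [
    [[0,0,-0.1,-0.64,0.08,0,-0.7],[0,0,-0.1,-0.64,0.03,0,-0.7],[0,0,-0.05,-0.32,0.01,0,-0.7],[0,0,-0.03,-0.19,0,0,-0.7],[0,0,0,0,0,0,-0.7]]
  ]
}}

```text
t: 16.92
position: [0.5171, 0.0171, 0.1284]
ee_rot: [3.14, -0.001, 1.422]
wrist_force: [1.8, -0.1, 3.3]
width: 0.185
```

```bash
python3 sw.py
```

```text
r 0.06265283822012309 ang 3.0141812047485024 q 2.0448812047485023 yaw 1.4220550061868136 z [0.51705502 0.01706111 0.12842519] F [ 1.8 -0.1  3.3] [-0.06 -0.23 -0.04] w 0.18517580875689008
F tool 0.1991496857457359 1.7959734379651915
```

{"name": "apply_moves", "arguments": {
  "commands": [
    [[0,0,-0.02,-0.13,0,0,-0.7],[0,0,0,0,0,0,-0.7]]
  ]
}}

```text
t: 17.08
position: [0.5168, 0.0158, 0.1284]
ee_rot: [3.14, -0.0, 1.445]
wrist_force: [2.1, 0.2, 3.3]
width: 0.186
```

```bash
python3 sw.py
```

```text
r 0.06272161712911999 ang 3.0339263563356513 q 2.0646263563356513 yaw 1.4452505410281855 z [0.51684157 0.01583996 0.12841535] F [2.1 0.2 3.3] [ 0.08 -0.39 -0.03] w 0.1863878987488675
F tool 0.4176627887699057 2.050982725203105
```

{"name": "apply_moves", "arguments": {
  "commands": [
    [[0,0,-0.02,-0.13,0,0,-0.7],[0,0,0,0,0,0,-0.7]]
  ]
}}

```text
t: 17.25
position: [0.5167, 0.0144, 0.1284]
ee_rot: [3.139, -0.0, 1.467]
wrist_force: [3.6, 0.4, 4.2]
width: 0.186
```

```bash
python3 sw.py
```

```text
r 0.06276634535594303 ang 3.0574291626461387 q 2.0881291626461387 yaw 1.4669117741408875 z [0.51665583 0.0143764  0.12838539] F [3.6 0.4 4.2] [ 0.11 -0.62  0.03] w 0.18583933671083408
F tool 0.7975534190014306 3.5147127657170327
```

{"name": "apply_moves", "arguments": {
  "commands": [
    [[0,0,-0.02,-0.13,0,0,-0.7],[0,0,0,0,0,0,-0.7]]
  ]
}}

```text
t: 17.42
position: [0.5165, 0.0134, 0.1284]
ee_rot: [3.139, -0.001, 1.487]
wrist_force: [4.9, 2.3, 4.3]
width: 0.186
```

```bash
python3 sw.py
```

```text
r 0.06283278310473536 ang 3.072666193273839 q 2.103366193273839 yaw 1.4874451880791977 z [0.51651641 0.01342741 0.1283715 ] F [4.9 2.3 4.3] [ 0.4  -0.82 -0.05] w 0.18611704702784773
F tool 2.6917198630300407 4.701720813385104
```

{"name": "apply_moves", "arguments": {
  "commands": [
    [[0,0,-0.01,-0.1,0.1,0,-0.7],[0,0,0,0,0,0,-0.7],[0,0,0,0,0,0,-0.7]]
  ]
}}

```text
t: 17.67
position: [0.5166, 0.0132, 0.1279]
ee_rot: [-3.141, -0.003, 1.497]
wrist_force: [3.5, 3.5, 3.8]
width: 0.187
```

```bash
python3 sw.py;  python3 -c "
from h import *
a=snap('side','s15')
cv2.imwrite('pics/z21.png',crop(a,225,205,100,80,8))
"
```

```text
r 0.06271111411782897 ang 3.0756275533623088 q 2.106327553362309 yaw 1.497212469318555 z [0.51662528 0.01323375 0.12793277] F [3.5 3.5 3.8] [ 0.8  -0.59 -0.16] w 0.18696201999214657
F tool 3.742577179340457 3.2373723443909346
```

View pics/z21.png

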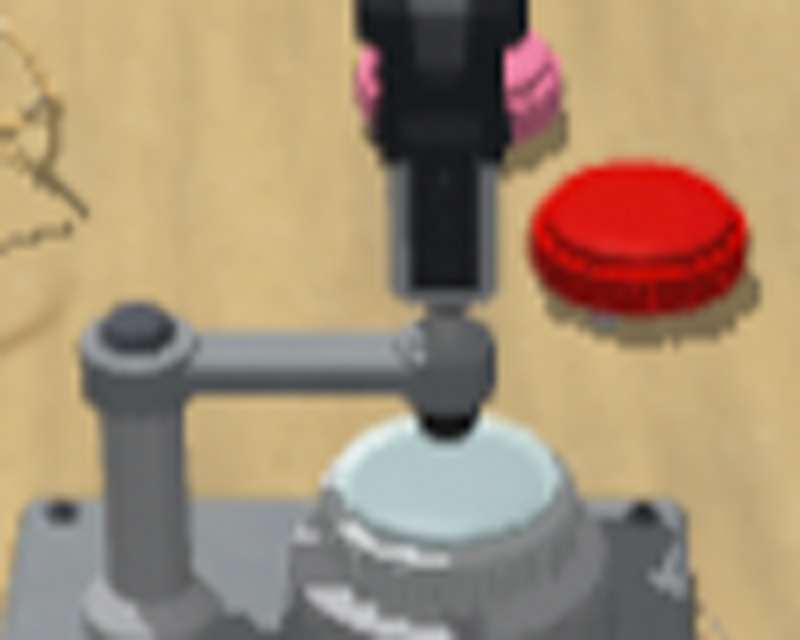

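{"name": "apply_moves", "arguments": {
  "commands": [
    [[0,0,0,0,0,0,-0.7],[0,0,0,0,0,0.1,-0.7],[0,0,0,0,0,0.1,-0.7],[0,0,0,0,0,0.1,-0.7],[0,0,0,0,0,0,-0.7]]
  ],
  "newtons": 45
}}

```text
t: 18.13
position: [0.5166, 0.0132, 0.1247]
ee_rot: [-3.141, -0.003, 1.497]
wrist_force: [3.7, 4.4, 1.8]
width: 0.176
```

```bash
python3 sw.py
```

```text
r 0.06272188014671272 ang 3.075487422123975 q 2.106187422123975 yaw 1.497226478370706 z [0.51661511 0.01324323 0.12473407] F [3.7 4.4 1.8] [ 0.73 -0.65 -0.1 ] w 0.17551798401228907
F tool 4.708118616362978 3.395634574079341
```

{"name": "apply_moves", "arguments": {
  "commands": [
    [[0,0,0,0,0,0.1,-0.7],[0,0,0,0,0,0.1,-0.7],[0,0,0,0,0,0,-0.7]]
  ]
}}

```text
t: 18.38
position: [0.5167, 0.0133, 0.1228]
ee_rot: [-3.142, -0.003, 1.497]
wrist_force: [3.7, 4.0, 3.8]
width: 0.176
```

```bash
python3 sw.py
```

```text
r 0.06268713884815579 ang 3.074998599977377 q 2.1056985999773774 yaw 1.4972429158224312 z [0.51665181 0.01327151 0.12275568] F [3.7 4.  3.8] [ 0.79 -0.67 -0.1 ] w 0.17579714705233337
F tool 4.254911661014792 3.3587302147862146
```

```bash
python3 -c "
from h import *
a=snap('side','s16')
cv2.imwrite('pics/z22.png',crop(a,245,215,65,60,9))
"
```

```text
(no output)
```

View pics/z22.png

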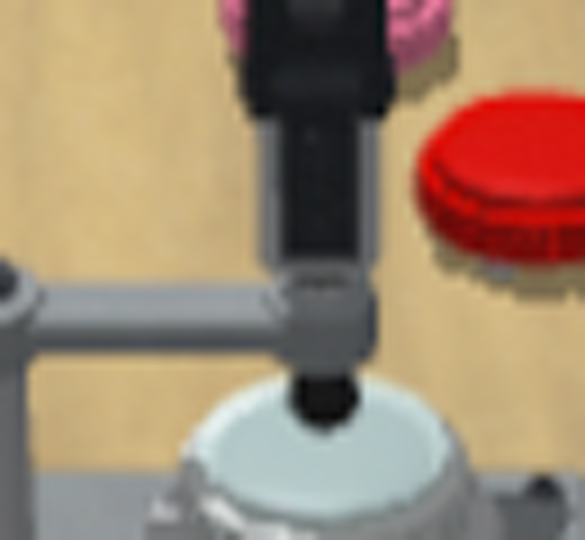

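{"name": "apply_moves", "arguments": {
  "commands": [
    [[0,0,0,0,0,0.05,-0.7],[0,0,0,0,0,0.05,-0.7],[0,0,0,0,0,0,-0.7],[0,0,0,0,0,0,-0.7]]
  ]
}}

```text
t: 18.77
position: [0.5166, 0.0133, 0.1219]
ee_rot: [-3.142, -0.003, 1.497]
wrist_force: [3.4, 4.3, 4.8]
width: 0.177
```

{"name": "apply_moves", "arguments": {
  "commands": [
    [[0,0,0,0,0,0.05,-0.7],[0,0,0,0,0,0,-0.7],[0,0,0,0,0,0,-0.7]]
  ]
}}

```text
t: 19.02
position: [0.5167, 0.0132, 0.1215]
ee_rot: [3.142, -0.003, 1.497]
wrist_force: [2.9, 4.4, 4.7]
width: 0.18
```

{"name": "apply_moves", "arguments": {
  "commands": [
    [[0,0,0,0,0,0.05,-0.7],[0,0,0,0,0,0,-0.7],[0,0,0,0,0,0,-0.7]]
  ]
}}

```text
t: 19.27
position: [0.5166, 0.0133, 0.1211]
ee_rot: [-3.142, -0.003, 1.497]
wrist_force: [3.4, 4.0, 4.5]
width: 0.177
```

{"name": "apply_moves", "arguments": {
  "commands": [
    [[0,0,0,0,0,0.05,-0.7],[0,0,0,0,0,0,-0.7],[0,0,0,0,0,0,-0.7]]
  ]
}}

```text
t: 19.52
position: [0.5166, 0.0133, 0.1207]
ee_rot: [3.142, -0.003, 1.497]
wrist_force: [2.2, 4.5, 5.4]
width: 0.18
```

{"name": "apply_moves", "arguments": {
  "commands": [
    [[0,0,0,0,0,0.05,-0.7],[0,0,0,0,0,0,-0.7],[0,0,0,0,0,0,-0.7]]
  ]
}}

```text
t: 19.77
position: [0.5167, 0.0132, 0.1203]
ee_rot: [3.141, -0.003, 1.497]
wrist_force: [3.7, 5.4, 5.9]
width: 0.178
```

{"name": "apply_moves", "arguments": {
  "commands": [
    [[0,0,0,0,0,0.05,-0.7],[0,0,0,0,0,0,-0.7],[0,0,0,0,0,0,-0.7]]
  ]
}}

```text
t: 20.02
position: [0.5167, 0.0133, 0.1199]
ee_rot: [3.141, -0.003, 1.497]
wrist_force: [1.7, 4.8, 6.3]
width: 0.176
```

```bash
python3 sw.py; python3 -c "
from h import *
a=snap('side','s17')
cv2.imwrite('pics/z23.png',crop(a,245,215,65,60,9))
"
```

```text
r 0.06266199156218329 ang 3.0750689179058366 q 2.105768917905837 yaw 1.4972506703601915 z [0.51667661 0.01326544 0.11987944] F [1.7 4.8 6.3] [ 0.76 -0.41 -0.1 ] w 0.17597540621994934
F tool 4.876763834335184 1.3596888481540552
```

View pics/z23.png

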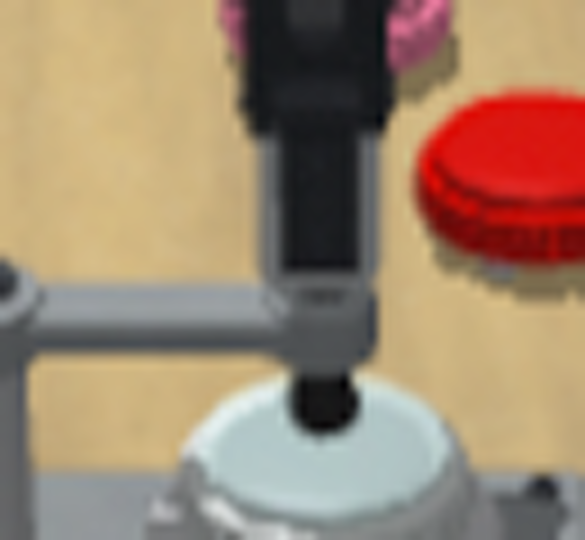

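{"name": "apply_moves", "arguments": {
  "commands": [
    [[0,0,0,0,0,0.04,-0.7],[0,0,0,0,0,0,-0.7],[0,0,0,0,0,0,-0.7],[0,0,0,0,0,0,-0.7]]
  ]
}}

```text
t: 20.4
position: [0.5167, 0.0132, 0.1196]
ee_rot: [3.141, -0.003, 1.497]
wrist_force: [2.8, 4.8, 6.3]
width: 0.174
```

{"name": "apply_moves", "arguments": {
  "commands": [
    [[0,0,0,0,0,0.04,-0.7],[0,0,0,0,0,0,-0.7],[0,0,0,0,0,0,-0.7],[0,0,0,0,0,0,-0.7]]
  ]
}}

```text
t: 20.73
position: [0.5167, 0.0133, 0.1193]
ee_rot: [3.141, -0.003, 1.497]
wrist_force: [1.9, 4.0, 7.3]
width: 0.177
```

{"name": "apply_moves", "arguments": {
  "commands": [
    [[0,0,0,0,0,0.03,-0.7],[0,0,0,0,0,0,-0.7],[0,0,0,0,0,0,-0.7],[0,0,0,0,0,0,-0.7]]
  ]
}}

```text
t: 21.07
position: [0.5167, 0.0133, 0.119]
ee_rot: [3.141, -0.003, 1.497]
wrist_force: [1.7, 3.8, 6.3]
width: 0.178
```

```bash
python3 sw.py; python3 -c "
from h import *
for i in range(4):
  bot.snapshot('top'); o=bot.observe(); print(o['wrist_force'].round(2),o['position'][2])
"
```

```text
r 0.06264642170066004 ang 3.0748035617866463 q 2.105503561786646 yaw 1.4972785047659947 z [0.51669325 0.01328099 0.11904068] F [1.7 3.8 6.3] [ 0.77 -0.38 -0.14] w 0.17849995636729143
F tool 3.884268203208195 1.4075825023492043
[2.25 4.76 6.62] 0.11905456815393801
[2.05 4.86 6.89] 0.11905061671077778
[2.64 4.14 6.82] 0.11903363039772162
[2.18 4.74 6.64] 0.11902386254649647
```

```bash
python3 -c "
from h import *
a=snap('side','s18')
ims=[cv2.imread(f'pics/{n}.png') for n in('s15','s16','s17','s18')]
cv2.imwrite('pics/z24.png',np.hstack([cv2.resize(i[235:275,268:288],None,fx=10,fy=10,interpolation=cv2.INTER_CUBIC) for i in ims]))
"
```

```text
(no output)
```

View pics/z24.png

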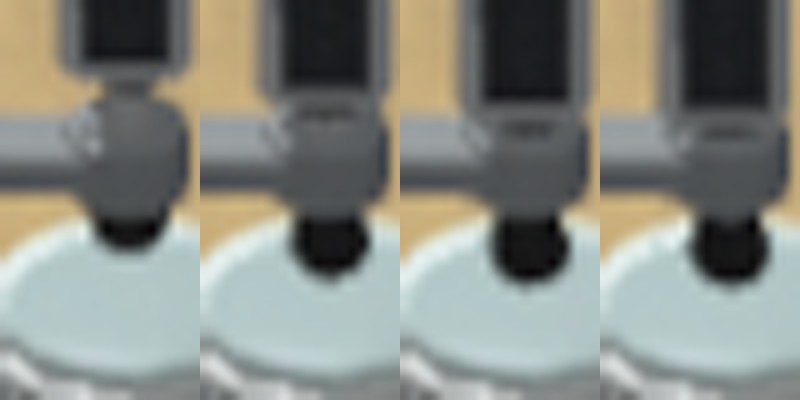

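{"name": "apply_moves", "arguments": {
  "commands": [
    [[0,0,0,0,0,0.04,-0.7],[0,0,0,0,0,0,-0.7],[0,0,0,0,0,0,-0.7],[0,0,0,0,0,0,-0.7]]
  ]
}}

```text
t: 21.65
position: [0.5167, 0.0132, 0.1188]
ee_rot: [3.141, -0.003, 1.497]
wrist_force: [2.3, 4.5, 7.5]
width: 0.177
```

```bash
python3 -c "
from h import *
for i in range(4):
  bot.snapshot('top'); o=bot.observe(); print(o['wrist_force'].round(2),o['position'][2])
"
```

```text
[1.52 4.82 8.56] 0.11878820238462438
[1.27 4.92 7.71] 0.11884210674475096
[1.62 4.88 7.02] 0.11877515424166481
[1.8  4.47 7.58] 0.1187976406881334
```

{"name": "apply_moves", "arguments": {
  "commands": [
    [[0,0,0,0,0,0,-0.55],[0,0,0,0,0,0,-0.45],[0,0,0,0,0,0,-0.3],[0,0,0,0,0,0,-0.2],[0,0,0,0,0,0,-0.2]]
  ]
}}

```text
t: 22.27
position: [0.5156, 0.0117, 0.1167]
ee_rot: [-3.139, 0.001, 1.497]
wrist_force: [-0.0, 0.0, 0.6]
width: 0.394
```

```bash
python3 sw.py; python3 -c "
from h import *
a=snap('side','s19')
cv2.imwrite('pics/z25.png',crop(a,245,215,65,60,9))
"
```

```text
r 0.06367117266723014 ang 3.100923080729462 q 2.1316230807294625 yaw 1.496805438244345 z [0.51558148 0.01168877 0.11673327] F [-0.   0.   0.6] [ 0.   -0.02 -0.07] w 0.3935198070713486
F tool 0.0054592023229434565 -0.040526437785230955
```

View pics/z25.png

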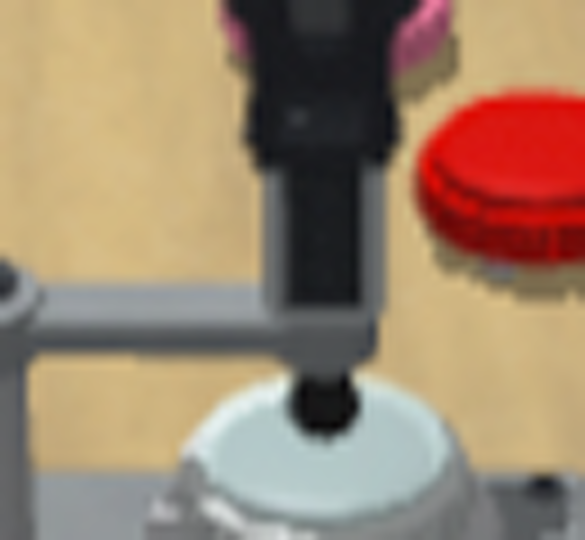

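{"name": "apply_moves", "arguments": {
  "commands": [
    [[0,0,0,0,0,-0.5,-0.2],[0,0,0,0,0,-1.0,-0.2],[0,0,0,0,0,-2.0,-0.2],[0,0,0,0,0,-3.0,-0.2],[0,0,0,0,0,-3.0,-0.2],[0,0,0,0,0,-2.0,-0.2],[0,0,0,0,0,0,-0.2]]
  ]
}}

```text
t: 22.9
position: [0.5192, 0.0118, 0.2404]
ee_rot: [3.129, 0.0, 1.497]
wrist_force: [0.6, 0.6, 1.3]
width: 0.406
```

```bash
python3 -c "
from h import *
a=snap('side','s20')
cv2.imwrite('pics/z26.png',crop(a,205,215,120,90,6))
for z in (.1155,.116-.006,.116-.008,.116-.0105,.100,.092,.0895): print(z,((proj('side',[.5153,.0138,z])-[205,215])*6).round(1))
print('boss top',((proj('side',[.5153,.0138,.089])-[205,215])*6).round(1),'nut',((proj('side',[.5792,.0091,.0945])-[205,215])*6).round(1))
"
```

```text
0.1155 [461.7 110.7]
0.11 [461.8 127.9]
0.10800000000000001 [461.8 134.2]
0.10550000000000001 [461.8 142. ]
0.1 [461.9 159.1]
0.092 [462.1 183.7]
0.0895 [462.1 191.4]
boss top [462.2 192.9] nut [229.2 176.8]
```

View pics/z26.png

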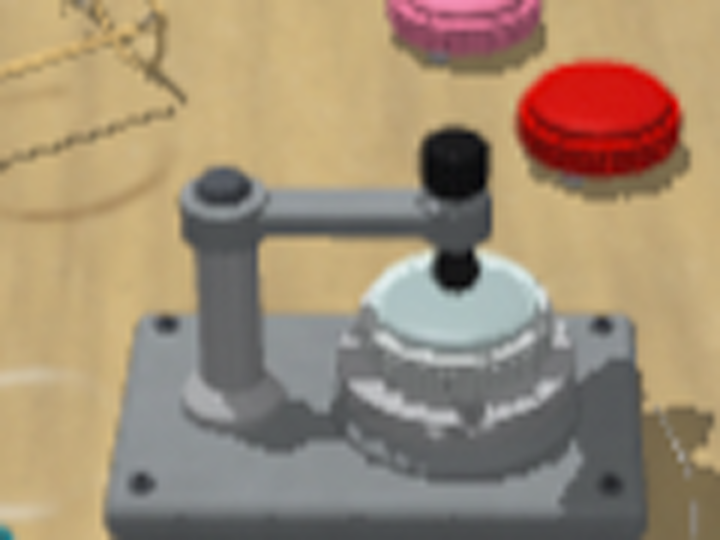

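{"name": "apply_moves", "arguments": {
  "commands": [
    [[0,0,0,0,0,0,-0.2],[0,0,0,0,0,0,-0.2],[0,0,0,0,0,0,-0.2]]
  ]
}}

```text
t: 23.2
position: [0.5158, 0.012, 0.2312]
ee_rot: [-3.138, 0.0, 1.497]
wrist_force: [-0.3, 0.2, -0.3]
width: 0.401
```

```bash
python3 -c "
from h import *
print(bot.sign_off())"
```

```text
the job is handed in; nothing more can be done
None
```

The lens is seated in the chuck's grooves and clamped, and the job was handed in at about 23 s of the 72 s allowed.

- **Seating:** I set the lens on the chuck and turned it about 0.11 rad under roughly 2–6 N. It dropped about 3 mm, and turning further made it rise again, so I turned back. After release, the side view shows it level. Its rim is at the row expected for fully home, not for resting on the flat.
- **Clamp arm:** I swung it by the knob until the force against the stop rose to about 4–5 N and it moved no further, at about 2.1 rad.
- **Plunger:** I pressed it until the wrist read about 7.7 N vertically, including the plunger's own friction. By my estimate from the picture it went down about 8 mm, which is roughly 2 mm of squeeze in the rubber. The last 0.25 mm pushed back harder than the spring alone should, so the tip is near solid.
- **After letting go:** In the last picture the knob is still down, the tip is on the crown and the lens has not moved. The wrist force reads about zero and the gripper is clear above.

**Checks that disagreed:**
- The two cameras differed by up to about 5 mm in y, and triangulated heights came out about 3 mm low. I corrected for this from known gripper positions and by feeling for contact.
- The tool moved down 9.6 mm while pressing, against about 8 mm of plunger travel in the picture. The grip probably slipped or the pads shifted a little, so the exact squeeze on the rubber is uncertain.

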